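# Seat the wing key in the clamp vice and turn it to the locked position

## Task

The small clamp vice on the bench holds a lock and has to be locked with its wing key. Take the key out of the sloping rack, put its cross-shaped end down into the vice's round socket and turn it under light pressure until it drops fully home on its collar; then turn the seated key until its flat handle lies in line with the vice's long side, and leave it standing there, fully home. Do not ram the key into the vice and do not push the oil bottle or the zinc sleeve about.

Things in the scene. Friction and masses are not known exactly. Their poses are not given: they have to be found in the camera images.
- key_grip (a point): Centre of the flat handle of the loose steel wing key (250 g). Handle 56 mm long (its x) x 14 mm thick (its y; grip it across this) x 52 mm tall (its z); z points from the cross end to the handle. It starts in the rack, leaning 30 degrees with the handle towards the robot, the handle's long side in the plane of the lean. Draw it at least 40 mm along its own z to clear the rack.
- key: The same wing key; origin 32 mm below key_grip along its z, at the centre of the underside of its round collar (40 mm diameter, 6 mm thick); axes as key_grip. Under the collar: round shank, 28 mm diameter, 22 mm long, lower edge chamfered; then the cross end.
- key_tip (a point): Centre of the end face of the key's cross end, 66 mm below key_grip along its z. The cross is 12 mm long: two blades 26 mm wide and 8 mm thick, one along the key's x and one along its y.
- rack_mouth (a point): Centre of the upper rim of the bored holder in the fixed, sloping key rack, 64 mm above the surface. The 33 mm bore leans 30 degrees from vertical, its mouth towards the rack's -x (axes here are the rack's, not tilted). The key's collar rests on this rim. The rack's foot is 110 x 80 mm, its cheeks 44 mm high.
- socket (a point): Centre of the rim of the clamp vice's round vertical socket (fixed), 58 mm above the surface, bore 31 mm; z up, x along the vice's long side. Key resting unseated on the driver inside: key_grip 44 mm above this point; key fully home, collar on the rim: 32 mm above.
- driver (a point): Centre of the driver's face inside the socket, 22 mm below the rim. It has a cross slot (11.6 mm wide, 16 mm deep) for the key's cross end, which fits in four turns 90 degrees apart with 8 degrees of play. The slots stand at an unknown angle, 25 to 65 degrees off the vice's x and y (not shown by this point's axes). The driver is stiff (0.12 N m): it stays put under light pressure and turns with the seated key.
- vice: The clamp vice (fixed), foot 158 x 84 mm; origin under the socket's axis on the surface, x along its long side towards its jaws, which are 48 mm high, begin 38 mm from the socket's axis and hold a small lock no higher than they are.
- oil_bottle: Bystander: small oil bottle with a red-brown spout, 39 mm diameter, 113 mm high, standing loose beside the vice; origin at the centre of its underside.
- zinc_sleeve: Bystander: short zinc sleeve, 47 mm diameter, 19 mm high, lying loose beside the rack; origin at the centre of its underside.

How it is judged:
By the outcome, as a careful person would: the job done as asked, in the order asked, and still so for the second after the job is handed in, with the robot touching nothing.
It also fails if it takes over 56 s, if anything falls off the work surface, if the arm or the gripper's body presses on something with over 40 N, if the wrist force passes 120 N, or if a joint passes its speed limit or range.

## Robot

A 7-joint arm with a two-finger parallel gripper is mounted at the origin on a cart in front of the work surface, level with it; the furniture and walls round the work are solid. World frame = base frame: x ahead of the robot, y to its left, z up, the work surface at z = 0. Lengths are in m, angles in rad, forces in N, time in s.
With the tool pointing down it reaches from about 0.35 to 0.9 m from the base axis. Payload 7.2 kg.
Tool frame: the origin (TCP) lies midway between the tips of the shut fingers; the grasp point (between the pads) lies 19 mm behind it (arm.grip_depth is the distance from the TCP to the grasp point, in m); y points along the fingers, x is the direction in which the jaws open and shut, and the axes are right-handed (so a half turn about y gives the same grasp; the last joint's range is limited). The gripper opens to 88 mm and grips with 3 to 60 N. Pads are 20 mm wide; open, the fingers measure 115 mm over their backs; the gripper's body (75 mm by 178 mm) begins 61 mm behind the grasp point.
Start: joints at [-1.196, 0.411, -0.013, 1.596, 0.006, 1.134, -0.082], TCP at [0.268, 0.565, 0.201] pointing down, gripper open.
Joint ranges: [-2.95, 2.95], [-0.29, 1.99], [-1.47, 1.44], [0.14, 2.54], [-1.03, 4.17], [0.13, 1.85], [-2.86, 2.86]. Speed limits (rad/s): [2.39, 2.39, 3.01, 3.01, 3.14, 3.14, 3.14].

## Interface

Orientations are given as a rotation vector (axis times angle).
In Python, from cell import arm gives the robot as it stands. The module is installed in compiled form; this text tells all that it offers.
- The arm moves only by the tool move_arm, never from a script. Its argument "series" is a list that holds one entry, the list of rows, each a list of 7 numbers: the closure, from 0 (fully open) to 1 (shut), then the shift along the tool's x, y, z in cm, then the turn, a rotation vector about the tool's x, y, z in rad. In form: [[[fingers, x, y, z, rx, ry, rz], ...]]. A call has exactly 5 rows; each row is the pose to reach, as a shift and turn from the pose commanded when the call began, along the tool's axes at that moment; what a row does not reach only later rows make up. A row lasts 1/8 s, in which the tool goes at most 62.5 mm and 10.7 degrees, less where a joint would pass 70% of its speed; a pose out of reach is approached as far as the arm can. A call with a gripper value outside its range is refused whole. The fingers move at their own pace and stop on an object; "grip_force" is the grip in N (left out, the last holds). Time passes only in rows, so rows that repeat a pose let the fingers close, or fill a call up. It gives the time, the measured TCP pose, the force and the opening at its end, in the units of the state.
- arm.get_obs(): the state, without advancing time (a new reading comes with each control period).
- arm.get_image(name): name is "side" or "top"; returns the picture (480x640x3 uint8, red, green, blue); there is no depth.
- arm.camera_model(name): a dict with "camera_matrix" (3x3 intrinsics, pixels), "xyz" and "attitude" of the camera in the world. Camera axes: x right, y up, looking along -z (the intrinsics and any distortion apply to the point x, -y, -z); pixel columns grow to the right and rows downward; lengths in m; the calibration is good to about 2 mm. A picture is of the moment at which its call begins. camera_model takes no time and is no camera call.
- arm.hand_in(): hands the job in, once; it reports no verdict.
The state is a dict: "time_s": time; "qpos": joint angles; "joint_vel": joint speeds; "joint_torque": joint torques, N m; "tcp_pos": TCP position; "ee_rot": TCP orientation; "ft_force": force on the tool from outside, world axes, zero at the start; "ft_torque": the same for the moment, N m; "grip_width": finger opening in m.
Only numpy, scipy, OpenCV 4.12 (cv2) and the standard library are available. Lean on these libraries where they do the work, as an engineer would, in place of code of your own. Each camera call takes 0.05 s, during which the arm holds its last target.

## Working session

There is one attempt and no reset: what is moved stays moved. The work goes in short steps, Python scripts to look and compute and a tool call to move; the robot and the scene stay as the last step left them, time stands still between calls to the robot, and variables do not carry over. Pictures are saved under pics/ and viewed, and the job is handed in when it is done.

Besides the shell and the picture viewer there is one more tool, called after "Request:" in YAML: its name, and indented under it one key for each argument. move_arm: Moves the arm, as the interface text tells. Its arguments: {"type":"object","properties":{"series":{"type":"array","items":{"type":"array","items":{"type":"array","items":{"type":"number"}}}},"grip_force":{"type":"number"}},"required":["series"]}

```bash
mkdir -p pics; ls
python3 - <<'E'
from cell import arm
import cv2
for n in("side","top"):
    im=arm.get_image(n); cv2.imwrite(f"pics/{n}0.png",im[:,:,::-1]); print(n,arm.camera_model(n))
o=arm.get_obs(); print(o, arm.grip_depth)
E
```

```text
pics
side {'camera_matrix': array([[496.41511008,   0.        , 319.72910534],
       [  0.        , 496.41511008, 238.03285188],
       [  0.        ,   0.        ,   1.        ]]), 'xyz': array([0.60979206, 0.72405668, 0.78308819]), 'attitude': array([0.06117928, 1.31240326, 2.75808958])}
top {'camera_matrix': array([[618.78783901,   0.        , 317.78766119],
       [  0.        , 618.78783901, 238.87492103],
       [  0.        ,   0.        ,   1.        ]]), 'xyz': array([ 0.26300009, -0.1260415 ,  1.38632399]), 'attitude': array([ 0.1664568 , -0.15297119, -1.46649804])}
{'time_s': 0.1, 'qpos': array([-1.19618262,  0.41182534, -0.01270152,  1.59695628,  0.00561014,
        1.13426931, -0.08222426]), 'joint_vel': array([-0.00047673, -0.00106907,  0.0009928 , -0.0018277 , -0.00219221,
       -0.00112903,  0.00062527]), 'joint_torque': array([ 2.96747989e-03, -5.89105833e+01,  6.44068904e-01, -2.91706771e+01,
       -5.37455210e-02,  1.45179732e-02,  3.95809764e-05]), 'tcp_pos': array([0.26764294, 0.56426638, 0.19989152]), 'ee_rot': array([-1.38761276, -0.87631584,  0.87818312]), 'ft_force': array([ 1.04634528,  0.04235829, -0.30355039]), 'ft_torque': array([-0.01380415,  0.01149597, -0.0613903 ]), 'grip_width': 0.0875784113975479} 0.0187
```

View pics/side0.png

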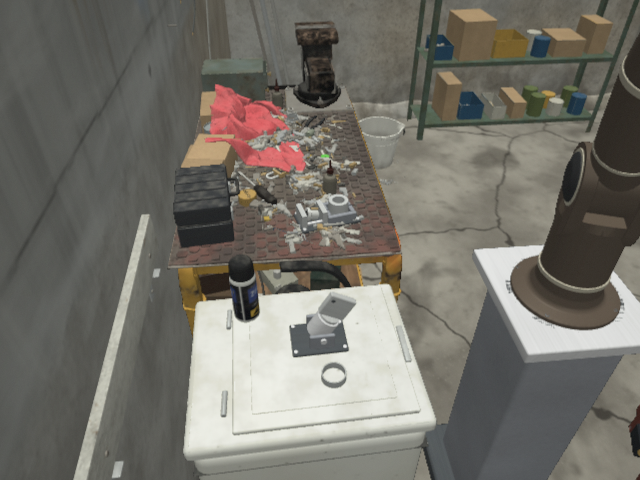

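View pics/top0.png

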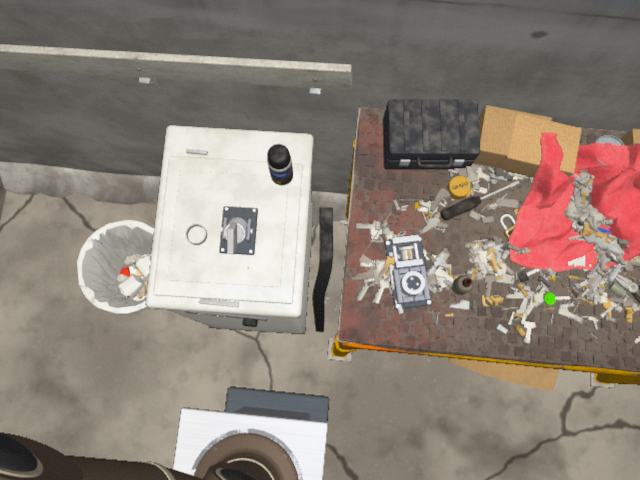

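The side view shows the rack at about (320,335) with the key's handle at (337,305). The sleeve is at (333,375), the vice at (335,207) and the bottle at (331,180). In the top view the rack is at (238,230), the vice socket at (413,283) and the bottle at (463,284). I'll zoom in next.

```bash
cat > h.py <<'E'
import numpy as np, cv2
from scipy.spatial.transform import Rotation as R
from cell import arm
def cam(n):
    c=arm.camera_model(n); return c["camera_matrix"],c["xyz"],R.from_rotvec(c["attitude"]).as_matrix()
def proj(n,P):
    K,t,A=cam(n); p=(np.atleast_2d(P)-t)@A; p=p*[1,-1,-1]; q=p@K.T; return q[:,:2]/q[:,2:]
def ray(n,uv):
    K,t,A=cam(n); uv=np.atleast_2d(uv); d=np.c_[uv,np.ones(len(uv))]@np.linalg.inv(K).T*[1,-1,-1]@A.T; return t,d
def onz(n,uv,z):
    t,d=ray(n,uv); return t+d*((z-t[2])/d[:,2:])
def tri(uvs,uvt):
    t1,d1=ray("side",uvs);t2,d2=ray("top",uvt);d1=d1[0];d2=d2[0]
    s=np.linalg.lstsq(np.c_[d1,-d2],t2-t1,rcond=None)[0]
    a=t1+s[0]*d1;b=t2+s[1]*d2; return (a+b)/2,np.linalg.norm(a-b)
E
python3 - <<'E'
from h import *
for f,n,b in(("side0","rack",(270,270,120,130)),("side0","vice",(280,150,100,100)),("top0","rack",(180,190,100,80)),("top0","vice",(370,220,120,100))):
    im=cv2.imread(f"pics/{f}.png");x,y,w,h=b
    s=min(800/w,600/h); cv2.imwrite(f"pics/z_{f}_{n}.png",cv2.resize(im[y:y+h,x:x+w],None,fx=s,fy=s,interpolation=cv2.INTER_CUBIC)); print(f,n,s)
print(proj("top",[[0.268,.565,.2],[0,0,0]]),proj("side",[[0,0,0]]))
print(onz("top",[[238,230],[413,283],[463,284],[197,234]],0.0))
print(onz("side",[[320,340],[333,375]],0.0))
E
```

```text
side0 rack 4.615384615384615
side0 vice 6.0
top0 rack 7.5
top0 vice 6.0
[[-44.98266612 329.10217968]
 [245.12252545 489.06610931]] [[563.37889804 290.43807839]]
[[ 0.55449699  0.08476476  0.        ]
 [ 0.47184691 -0.32326059  0.        ]
 [ 0.48069663 -0.43565336  0.        ]
 [ 0.53590048  0.17708975  0.        ]]
[[0.54907286 0.08637024 0.        ]
 [0.53282356 0.17102005 0.        ]]
```

View pics/z_side0_rack.png

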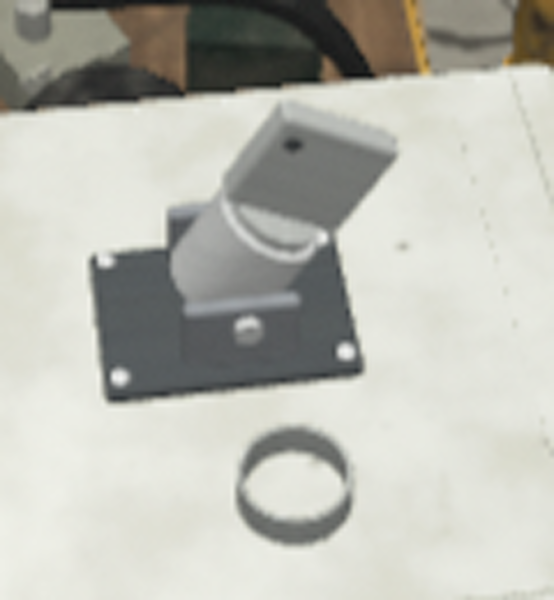

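View pics/z_side0_vice.png

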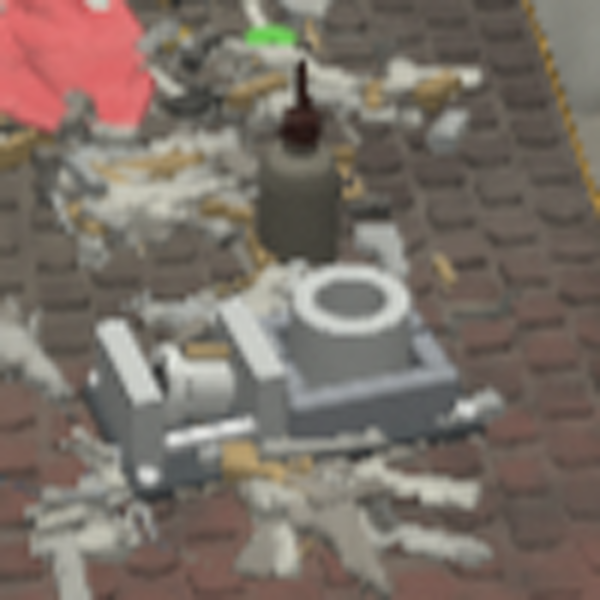

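View pics/z_top0_rack.png

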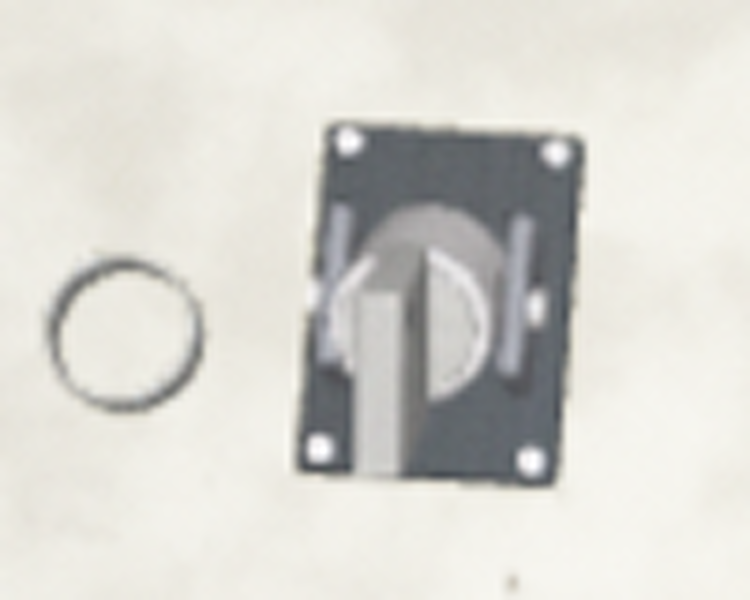

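View pics/z_top0_vice.png

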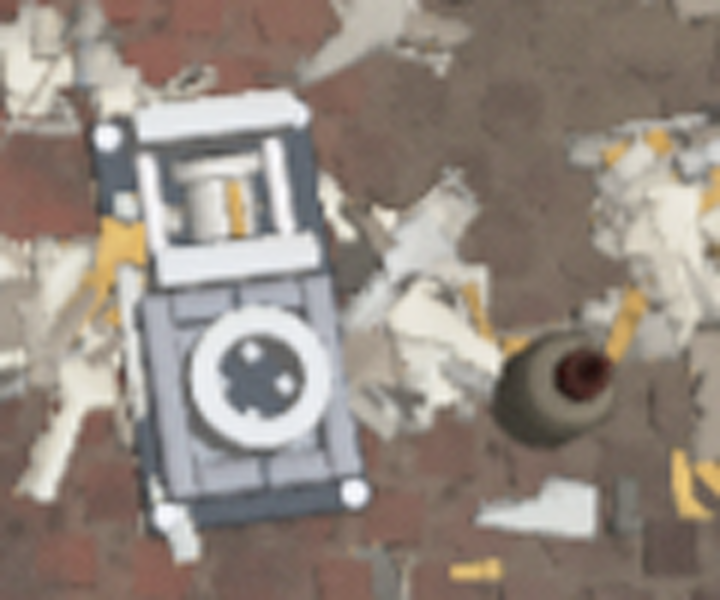

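```bash
cat >> h.py <<'E'
def unz(p,s,x0,y0): return (np.atleast_2d(p)+.5)/s-.5+[x0,y0]
E
python3 - <<'E'
from h import *
np.set_printoptions(precision=4,suppress=True)
T=lambda p:unz(p,7.5,180,190); S=lambda p:unz(p,4.615385,270,270)
ft=T([(330,122),(583,135),(555,487),(297,473)])   # far-left, far-right, near-right, near-left
fs=S([(105,402),(90,255),(335,240),(363,372)])
for z in(0.,.004,.008):
    P=onz("top",ft,z); print(z,P.mean(0)[:2],[np.linalg.norm(P[i]-P[i-1]).round(4) for i in range(4)],np.degrees(np.arctan2(*(P[0]-P[3])[1::-1])),np.degrees(np.arctan2(*(P[1]-P[2])[1::-1])),np.degrees(np.arctan2(*(P[0]-P[1])[1::-1])))
for a,b in zip(fs,ft): print("foot",*tri(a,b))
# key handle top-face: near end top edge corners
print("key top-face near edge in top:",)
V=lambda p:unz(p,6,370,220); W=lambda p:unz(p,6,280,150)
s=tri(W((352,298)),V((260,377)))
print("socket tri",*s, onz("top",V((260,377)),.058),onz("side",W((352,298)),.058))
print("bottle spout tri",*tri(W((302,62)),V((585,373))))
# vice bolts: near-right & near-left and far-left
b=V([(108,137),(167,520),(355,493)]); B=onz("top",b,.008); print(B, np.degrees(np.arctan2(*(B[0]-B[1])[1::-1])))
# bottle base, rims
print("sleeve top rim",onz("top",T((126,335)),.019))
E
```

```text
0.0 [0.5547 0.0838] [np.float64(0.1103), np.float64(0.0782), np.float64(0.1105), np.float64(0.0786)] 2.2225166171790907 2.3818885639257212 92.63216496484125
0.004 [0.5539 0.0832] [np.float64(0.11), np.float64(0.078), np.float64(0.1102), np.float64(0.0783)] 2.222516617179089 2.381888563925721 92.63216496484132
0.008 [0.553  0.0826] [np.float64(0.1097), np.float64(0.0778), np.float64(0.1099), np.float64(0.0781)] 2.2225166171790995 2.381888563925732 92.63216496484131
foot [0.6067 0.1246 0.0037] 0.0010136764160450784
foot [0.6093 0.0463 0.0065] 0.0014931973909369854
foot [0.5    0.0427 0.0005] 0.0025469769812139186
foot [0.4971 0.1201 0.0042] 5.0450628074631075e-05
key top-face near edge in top:
socket tri [ 0.4639 -0.3145  0.0592] 0.0005641457138127765 [[ 0.4644 -0.3147  0.058 ]] [[ 0.4634 -0.3161  0.058 ]]
bottle spout tri [ 0.4712 -0.4194  0.113 ] 0.005624515528819267
[[ 0.5577 -0.2584  0.008 ]
 [ 0.4152 -0.2911  0.008 ]
 [ 0.4321 -0.3599  0.008 ]] 12.932538263274072
sleeve top rim [[0.5315 0.1743 0.019 ]]
```

Run:
```python
from h import *
np.set_printoptions(precision=4,suppress=True)
im=cv2.imread("pics/top0.png"); g=cv2.cvtColor(im,cv2.COLOR_BGR2GRAY)
x,y,w,h=396,267,36,36
c=g[y:y+h,x:x+w]; c=cv2.resize(c,None,fx=16,fy=16,interpolation=cv2.INTER_CUBIC); cv2.imwrite("pics/z_driver.png",c)
x,y,w,h=218,215,30,42
c=im[y:y+h,x:x+w]; c=cv2.resize(c,None,fx=14,fy=14,interpolation=cv2.INTER_CUBIC); cv2.imwrite("pics/z_key.png",c)
s=cv2.imread("pics/side0.png")[285:335,305:365]; cv2.imwrite("pics/z_keys.png",cv2.resize(s,None,fx=12,fy=12,interpolation=cv2.INTER_CUBIC))
# ring
m=(cv2.cvtColor(im,cv2.COLOR_BGR2GRAY)>190).astype(np.uint8)
m2=np.zeros_like(m); m2[265:305,395:432]=m[265:305,395:432]
n,l,st,ce=cv2.connectedComponentsWithStats(m2); i=1+st[1:,4].argmax(); print(st[i],ce[i])
ct=max(cv2.findContours((l==i).astype(np.uint8),cv2.RETR_EXTERNAL,cv2.CHAIN_APPROX_NONE)[0],key=len)
e=cv2.fitEllipse(ct); print(e, onz("top",e[0],.058))
```

```text
[402 271  24  23 263] [413.2319 282.2395]
((413.2113952636719, 282.1578674316406), (22.075408935546875, 23.116615295410156), 126.178466796875) [[ 0.465  -0.3153  0.058 ]]
```

View pics/z_driver.png

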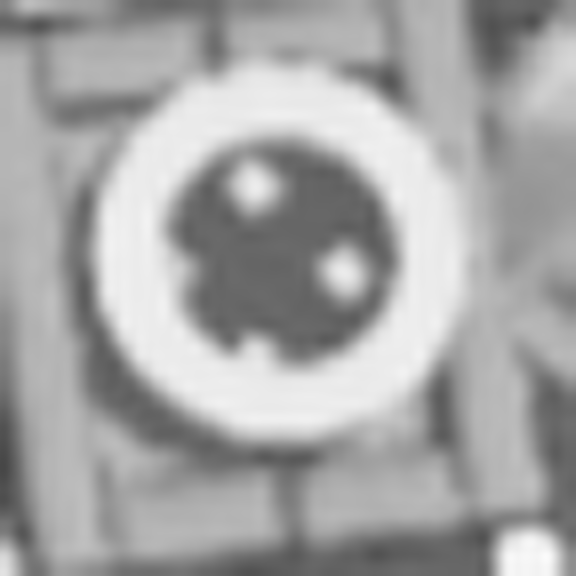

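View pics/z_key.png

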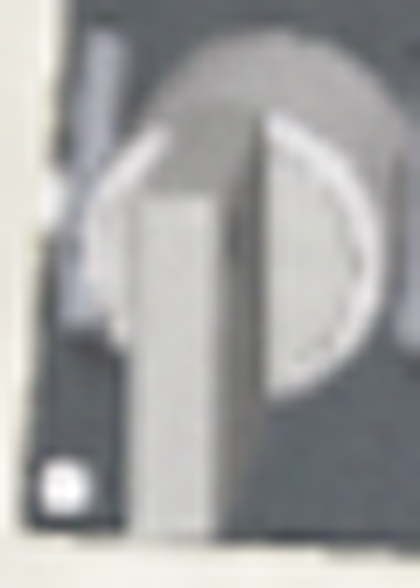

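View pics/z_keys.png

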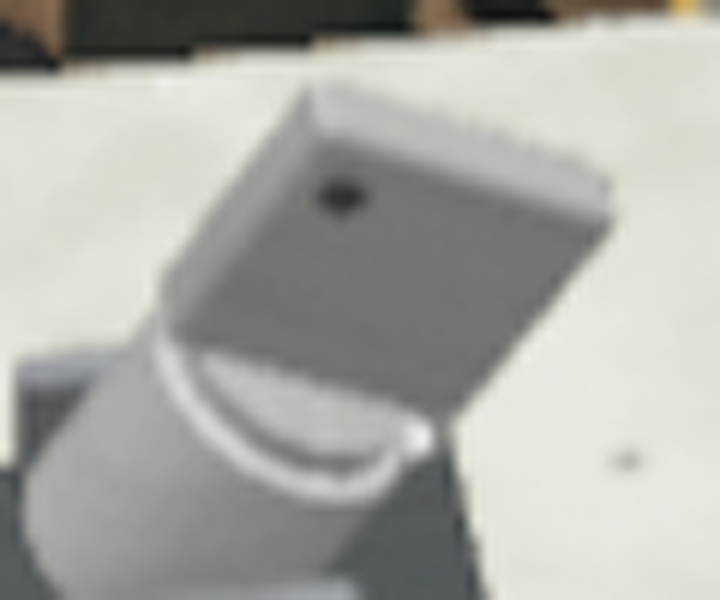

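Run:
```python
from h import *
np.set_printoptions(precision=4,suppress=True)
T=lambda p:unz(p,14,218,215); S=lambda p:unz(p,12,305,285)
t=T([(138,197),(217,197),(212,535),(132,535)]); s=S([(325,145),(312,86),(600,172),(608,222)])
Q=[]
for a,b in zip(s,t):
    p,e=tri(a,b); Q.append(p); print(p,e)
Q=np.array(Q); print("c",Q.mean(0)); d=Q[:2].mean(0)-Q[2:].mean(0); print(d,np.linalg.norm(d),np.degrees(np.arctan2(d[1],d[0])))
f=onz("top",t[:2],.128).mean(0); n=onz("top",t[2:],.100).mean(0); print(f,n,(f+n)/2, np.degrees(np.arctan2(*(f-n)[1::-1])))
yaw=np.radians(2.4)
zk=np.array([-.5*np.cos(yaw),-.5*np.sin(yaw),.866]); 
for c in (Q.mean(0),(f+n)/2): print("grip",c-.026*zk,"mouth",c-.058*zk)
V=lambda p:unz(p,16,396,267)
q=onz("top",V([(255,185),(345,272),(258,350),(185,270)]),.036); c=onz("top",V((0,0)),.036)*0+[.4647,-.3154,.036]
print(q); 
for p in q: print(np.linalg.norm(p-c[0]),np.degrees(np.arctan2(*(p-c[0])[1::-1])))
for i,j in((0,2),(3,1)): print("line",np.degrees(np.arctan2(*(q[i]-q[j])[1::-1])))
o=arm.get_obs(); M=R.from_rotvec(o["ee_rot"]).as_matrix(); print(M)
# vice edges: foot/ jaws long sides in zoom6
V6=lambda p:unz(p,6,370,220)
for a,b,z in(((137,300),(150,505),.02),((335,290),(362,470),.02),((97,150),(140,500),.003),((133,130),(318,120),.048),((135,105),(290,92),.048),((160,270),(318,245),.048),((150,528),(368,492),.004)):
    P=onz("top",V6([a,b]),z); print(np.degrees(np.arctan2(*(P[0]-P[1])[1::-1])),np.linalg.norm(P[0]-P[1]))
```

```text
[0.5285 0.0886 0.1239] 0.0015278400211865058
[0.5293 0.0767 0.1249] 0.001811312470123959
[0.4828 0.0749 0.0993] 0.001562808758384432
[0.4824 0.0866 0.0998] 0.00027986859074727056
c [0.5058 0.0817 0.112 ]
[0.0463 0.0019 0.0248] 0.052518954094174425 2.295920369027593
[0.5289 0.0818 0.128 ] [0.4829 0.0806 0.1   ] [0.5059 0.0812 0.114 ] 1.4948500400359213
grip [0.5187 0.0822 0.0895] mouth [0.5347 0.0829 0.0618]
grip [0.5189 0.0818 0.0915] mouth [0.5349 0.0824 0.0638]
[[ 0.4769 -0.3141  0.036 ]
 [ 0.4661 -0.3272  0.036 ]
 [ 0.4542 -0.316   0.036 ]
 [ 0.4642 -0.3053  0.036 ]]
0.012315128575352632 6.261830710741481
0.01185684537401499 -83.03714643940064
0.010499430900716505 -176.6948024320627
0.010125685804587226 92.56023909371874
line 4.901191974900908
line 94.93498761843408
[[ 0.4285 -0.0005 -0.9035]
 [ 0.9035 -0.0013  0.4285]
 [-0.0014 -1.     -0.0001]]
7.8220808783527325 0.07633111637330164
12.073180540970977 0.06757033587467103
11.242335513478732 0.13363078585906518
98.81530546255705 0.06834075863460465
100.55160573573892 0.05751470813894907
104.72423838341312 0.05876906517957215
104.9752151475288 0.08267256406473797
```

Measured so far:
- **Key grip:** about (0.519, 0.082, 0.0915), rack yaw 2.4°.
- **Socket:** about (0.4647, -0.3153), vice yaw about 13°.
- **Driver:** light quadrants at about 5° in world axes, so the slots are at about 50° (mod 90).

All of these are consistent with the sizes given.

```bash
cat >> h.py <<'E'
np.set_printoptions(precision=4,suppress=True)
def toolR(y,x):
    y=np.array(y,float)/np.linalg.norm(y); x=np.array(x,float); x-=y*(x@y); x/=np.linalg.norm(x); return np.c_[x,y,np.cross(x,y)]
def to(p,M,p0=None,M0=None):
    o=arm.get_obs(); p0=o["tcp_pos"] if p0 is None else p0; M0=R.from_rotvec(o["ee_rot"]).as_matrix() if M0 is None else M0
    print("cm",M0.T@(np.array(p)-p0)*100,"rot",R.from_matrix(M0.T@M).as_rotvec())
yw=np.radians(2.4); ZK=np.array([-.5*np.cos(yw),-.5*np.sin(yw),.866]); GRIP=np.array([.5188,.082,.0915])
MG=toolR(-ZK,[np.sin(yw),-np.cos(yw),0]); PG=GRIP-.0187*ZK
E
python3 - <<'E'
from h import *
to(PG+.11*ZK,MG)
E
```

```text
cm [-34.9361   2.9866 -39.3183] rot [ 0.1726  2.5775 -0.691 ]
```

Request:
move_arm:
  series:
    - [[0,-3,-0.5,-3,0.01,0.17,-0.04],[0,-6,-1,-6.5,0.02,0.34,-0.09],[0,-9,-1.5,-10,0.03,0.52,-0.14],[0,-13,-2,-14,0.05,0.69,-0.18],[0,-17,-2,-18,0.06,0.86,-0.23]]

```text
time_s: 0.72
tcp_pos: [0.3584, 0.3322, 0.2209]
ee_rot: [-1.388, -0.319, 0.075]
ft_force: [1.1, 0.8, -0.2]
grip_width: 0.088
```

Run:
```python
from h import *
to(PG+.11*ZK,MG);print(arm.get_obs()["qpos"],arm.get_obs()["tcp_pos"])
```

```text
cm [  4.0628   1.7183 -27.8035] rot [ 0.1124  1.7102 -0.4618]
[-1.0236  0.0043  0.2016  2.0893 -0.0409  0.8178 -0.5398] [0.3584 0.3322 0.2209]
```

Request:
move_arm:
  series:
    - [[0,0.5,0,-4,0.01,0.17,-0.045],[0,1,0.2,-8,0.02,0.34,-0.09],[0,2,0.4,-12,0.035,0.52,-0.14],[0,3,0.6,-16,0.045,0.69,-0.185],[0,3.5,0.8,-20,0.055,0.86,-0.23]]

```text
time_s: 1.35
tcp_pos: [0.4466, 0.1523, 0.19]
ee_rot: [-1.201, 0.245, -0.682]
ft_force: [0.2, -0.3, 0.2]
grip_width: 0.0878
```

Run:
```python
from h import *
to(PG+.11*ZK,MG);print(arm.get_obs()["qpos"],arm.get_obs()["tcp_pos"])
```

```text
cm [ 6.0882  1.3258 -4.913 ] rot [ 0.0587  0.851  -0.2298]
[-0.7825 -0.1065  0.3608  2.3251  0.0097  0.5013 -1.05  ] [0.4466 0.1523 0.19  ]
```

Request:
move_arm:
  series:
    - [[0,1.2,0.2,-1,0.01,0.17,-0.045],[0,2.4,0.5,-2,0.02,0.34,-0.09],[0,3.6,0.8,-3,0.035,0.51,-0.135],[0,5,1.1,-4,0.045,0.68,-0.185],[0,6.1,1.3,-4.9,0.059,0.85,-0.23]]

```text
time_s: 1.98
tcp_pos: [0.4721, 0.0832, 0.1713]
ee_rot: [-0.852, 0.769, -1.345]
ft_force: [0.1, 0.0, -0.3]
grip_width: 0.0883
```

Run:
```python
from h import *
to(PG+.11*ZK,MG);to(PG,MG);print(arm.get_obs()["qpos"],arm.get_obs()["tcp_pos"])
cv2.imwrite("pics/side1.png",cv2.resize(arm.get_image("side")[200:420,200:500,::-1],None,fx=2.5,fy=2.5))
cv2.imwrite("pics/top1.png",cv2.resize(arm.get_image("top")[130:350,120:420,::-1],None,fx=2.5,fy=2.5))
```

```text
cm [0.3186 0.1066 0.0343] rot [ 0.004   0.0407 -0.0094]
cm [ 0.4227 11.1058  0.0766] rot [ 0.004   0.0407 -0.0094]
[-0.4888 -0.0753  0.071   2.4128  0.5337  0.358  -2.3627] [0.4721 0.0832 0.1713]
```

View pics/side1.png

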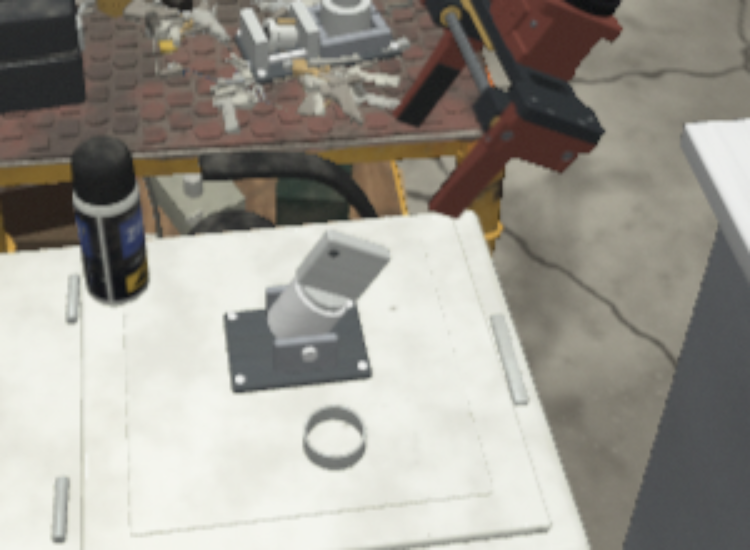

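View pics/top1.png

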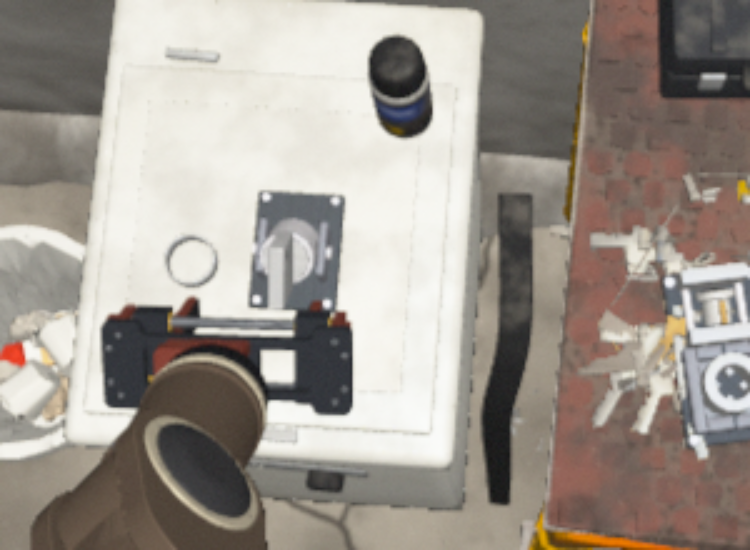

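The gripper is open and in line above the leaning key, with nothing else near it: key at (340,260) in the side crop and at (283,270) in the top crop. Moving in now.

Request:
move_arm:
  series:
    - [[0,0.4,1,0.1,0.004,0.04,-0.009],[0,0.4,4,0.1,0.004,0.04,-0.009],[0,0.4,7,0.1,0.004,0.04,-0.009],[0,0.4,9.5,0.1,0.004,0.04,-0.009],[0,0.4,11,0.1,0.004,0.04,-0.009]]

```text
time_s: 2.7
tcp_pos: [0.5299, 0.0837, 0.0871]
ee_rot: [-0.854, 0.797, -1.363]
ft_force: [-0.6, 1.4, -0.2]
grip_width: 0.0883
```

Run:
```python
from h import *
to(PG,MG);o=arm.get_obs();print(o["qpos"],o["ft_force"])
cv2.imwrite("pics/side2.png",cv2.resize(arm.get_image("side")[240:400,240:440,::-1],None,fx=3.7,fy=3.7))
cv2.imwrite("pics/top2.png",cv2.resize(arm.get_image("top")[150:310,140:340,::-1],None,fx=3.7,fy=3.7))
```

```text
cm [ 0.1099  0.9429 -0.7287] rot [0.0203 0.0153 0.0014]
[-0.5187  0.2117  0.1851  2.3842  1.0181  0.1274 -2.8489] [-0.6104  1.4368 -0.2356]
```

View pics/side2.png

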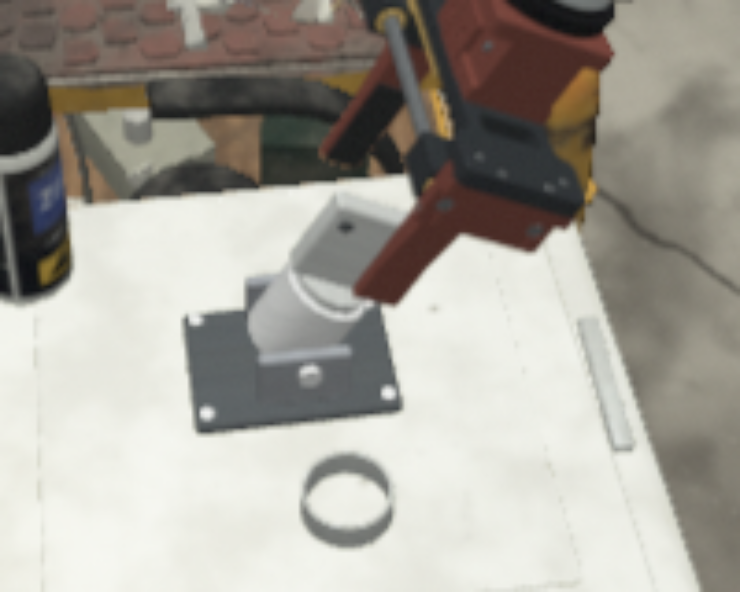

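View pics/top2.png

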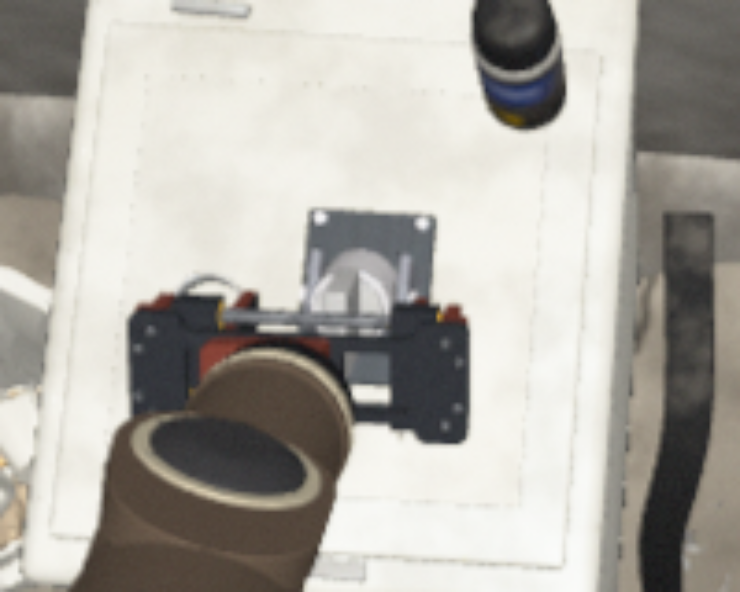

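The full 30° lean drives the wrist to its limit (q6 about 0.13). I'll back off and grip with the tool leaning only 15°. The jaws still close flat across the handle.

```bash
cat >> h.py <<'E'
def lean(L):
    a=np.radians(L); return np.array([-np.sin(a)*np.cos(yw),-np.sin(a)*np.sin(yw),np.cos(a)])
Z15=lean(15); M15=toolR(-Z15,[np.sin(yw),-np.cos(yw),0]); P15=GRIP-.0187*Z15
E
python3 - <<'E'
from h import *
to(P15+.10*ZK,M15)
E
```

```text
cm [ 0.1462 -9.0888 -1.4881] rot [-0.2426  0.0129  0.0015]
```

Request:
move_arm:
  series:
    - [[0,0,-2,-0.3,-0.01,0,0],[0,0,-5,-0.6,-0.04,0,0],[0,0.1,-8,-0.9,-0.1,0,0],[0,0.1,-9,-1.2,-0.17,0.01,0],[0,0.1,-9.1,-1.5,-0.24,0.013,0]]

```text
time_s: 3.42
tcp_pos: [0.4727, 0.0802, 0.1624]
ee_rot: [-1.024, 0.988, -1.29]
ft_force: [-0.2, 0.1, -0.1]
grip_width: 0.0879
```

Run:
```python
from h import *
to(P15+.10*ZK,M15);to(P15,M15);o=arm.get_obs();print(o["qpos"],o["ft_force"])
```

```text
cm [0.0182 0.2581 0.0354] rot [-0.004  -0.003  -0.0017]
cm [0.0266 9.9275 2.5846] rot [-0.004  -0.003  -0.0017]
[-0.1211  0.0622 -0.2134  2.1949  0.1467  0.6353 -1.9713] [-0.1662  0.1287 -0.1183]
```

Request:
move_arm:
  series:
    - [[0,0,2.5,0.6,0,0,0],[0,0,5,1.3,0,0,0],[0,0,7.5,1.9,0,0,0],[0,0,9,2.3,0,0,0],[0,0,9.9,2.6,0,0,0]]

```text
time_s: 4.05
tcp_pos: [0.5239, 0.0821, 0.0715]
ee_rot: [-1.025, 0.989, -1.291]
ft_force: [-0.4, 0.0, 0.7]
grip_width: 0.0876
```

Run:
```python
from h import *
to(P15,M15);o=arm.get_obs();print(o["qpos"],o["ft_force"])
cv2.imwrite("pics/side3.png",cv2.resize(arm.get_image("side")[240:400,240:440,::-1],None,fx=3.7,fy=3.7))
cv2.imwrite("pics/top3.png",cv2.resize(arm.get_image("top")[150:310,140:340,::-1],None,fx=3.7,fy=3.7))
```

```text
cm [-0.0151 -0.1905  0.0261] rot [-0.0031 -0.0044  0.    ]
[-0.1548  0.2921 -0.162   2.185   0.28    0.4259 -2.0787] [-0.4454  0.0444  0.7474]
```

View pics/side3.png

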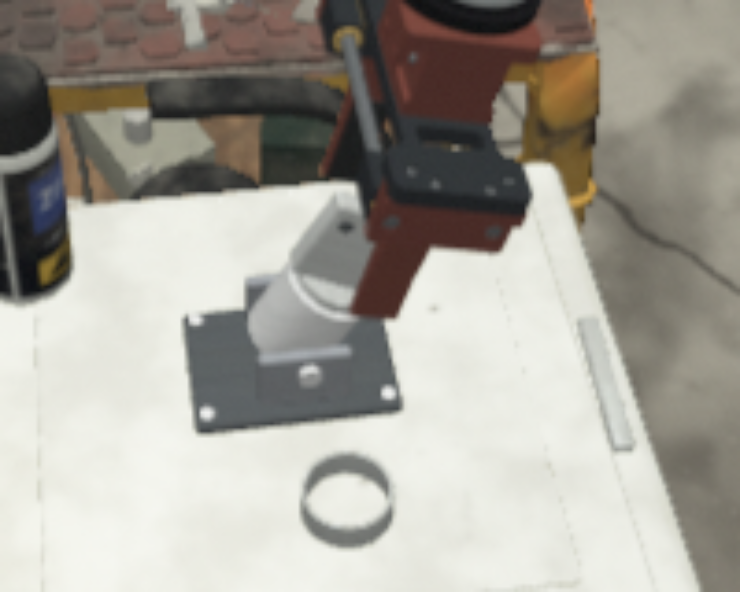

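View pics/top3.png

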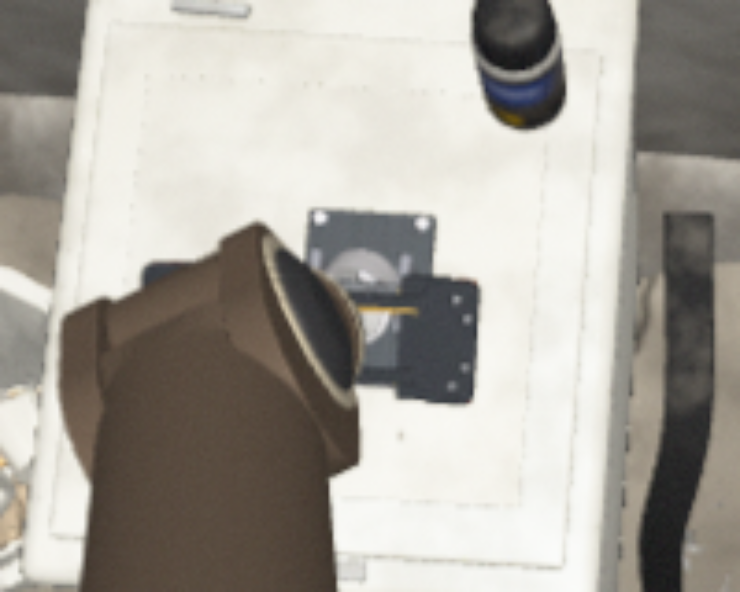

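The fingers straddle the handle: near finger tip at (380,305) in the side crop, and the collar clear of it at (335,300). Closing the gripper.

Request:
move_arm:
  series:
    - [[0.5,0,0,0,0,0,0],[0.9,0,0,0,0,0,0],[1,0,0,0,0,0,0],[1,0,0,0,0,0,0],[1,0,0,0,0,0,0]]
  grip_force: 45

```text
time_s: 4.78
tcp_pos: [0.5239, 0.0821, 0.0719]
ee_rot: [-1.024, 0.99, -1.293]
ft_force: [-0.7, -0.6, 0.7]
grip_width: 0.0411
```

Run:
```python
from h import *
to(P15,M15);o=arm.get_obs();print(o["qpos"],o["ft_force"],o["grip_width"])
cv2.imwrite("pics/side4.png",cv2.resize(arm.get_image("side")[240:400,240:440,::-1],None,fx=3.7,fy=3.7))
M=R.from_rotvec(o["ee_rot"]).as_matrix(); to(o["tcp_pos"]+.06*ZK,M)
```

```text
cm [-0.0156 -0.1513  0.0139] rot [-0.0036 -0.0059  0.    ]
[-0.1539  0.2913 -0.163   2.185   0.2805  0.4264 -2.0807] [-0.7097 -0.5932  0.7352] 0.041087507975711084
cm [ 0.0108 -5.8062 -1.5332] rot [0.0001 0.     0.    ]
```

View pics/side4.png

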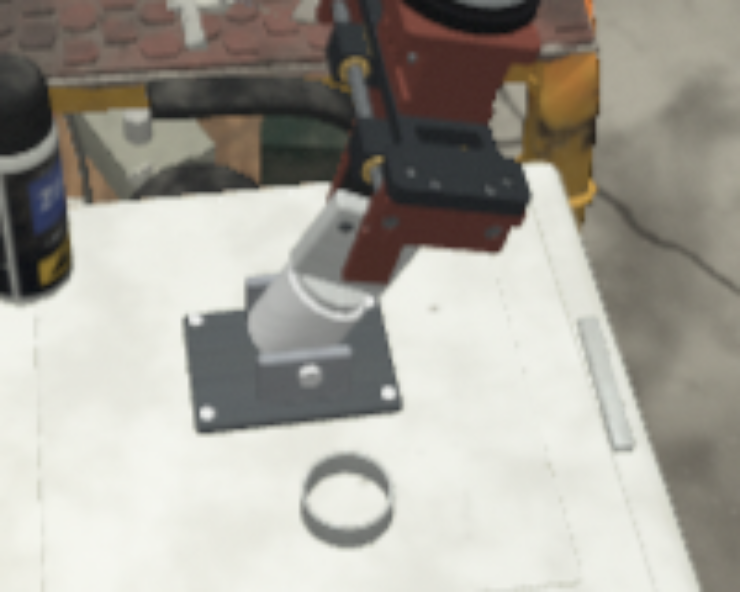

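The fingers are still closing (41 mm open), and the pads sit over the middle of the handle at (380,255).

Request:
move_arm:
  series:
    - [[1,0,0,0,0,0,0],[1,0,0,0,0,0,0],[1,0,0,0,0,0,0],[1,0,0,0,0,0,0],[1,0,0,0,0,0,0]]

```text
time_s: 5.45
tcp_pos: [0.5236, 0.082, 0.0716]
ee_rot: [-1.025, 0.99, -1.292]
ft_force: [-0.2, 1.0, -2.5]
grip_width: 0.0136
```

Run:
```python
from h import *
to(P15,M15);o=arm.get_obs();print(o["ft_force"],o["ft_torque"],o["grip_width"])
cv2.imwrite("pics/side5.png",cv2.resize(arm.get_image("side")[240:400,240:440,::-1],None,fx=3.7,fy=3.7))
```

```text
cm [-0.0182 -0.1753  0.0525] rot [-0.0028 -0.0059  0.0002]
[-0.186   0.9927 -2.4604] [-0.0085  0.5863 -0.0258] 0.013632249344069045
```

View pics/side5.png

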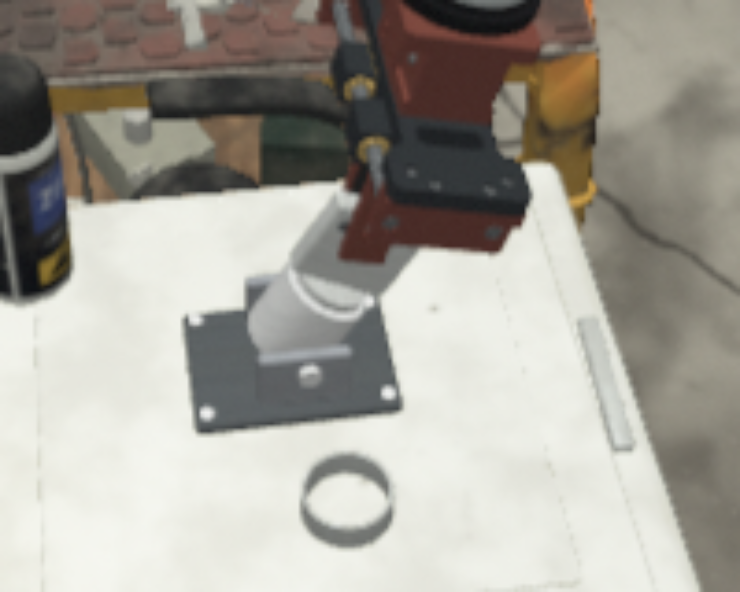

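Gripped at 13.6 mm, which matches the handle's 14 mm. Drawing the key along its own axis.

Request:
move_arm:
  series:
    - [[1,0,-0.8,-0.21,0,0,0],[1,0,-2,-0.53,0,0,0],[1,0,-3.5,-0.92,0,0,0],[1,0,-5,-1.32,0,0,0],[1,0,-6.5,-1.72,0,0,0]]

```text
time_s: 6.12
tcp_pos: [0.4898, 0.0807, 0.1314]
ee_rot: [-1.024, 0.989, -1.293]
ft_force: [0.8, -0.2, -2.2]
grip_width: 0.014
```

Run:
```python
from h import *
o=arm.get_obs();print(o["tcp_pos"],o["qpos"],o["ft_force"],o["ft_torque"],o["grip_width"])
cv2.imwrite("pics/side6.png",cv2.resize(arm.get_image("side")[240:400,240:440,::-1],None,fx=3.7,fy=3.7))
```

```text
[0.4898 0.0807 0.1314] [-0.121   0.1396 -0.2113  2.198   0.1951  0.5595 -2.0141] [ 0.7659 -0.2378 -2.2336] [-0.0131  0.5302 -0.0375] 0.013959709700307132
```

View pics/side6.png

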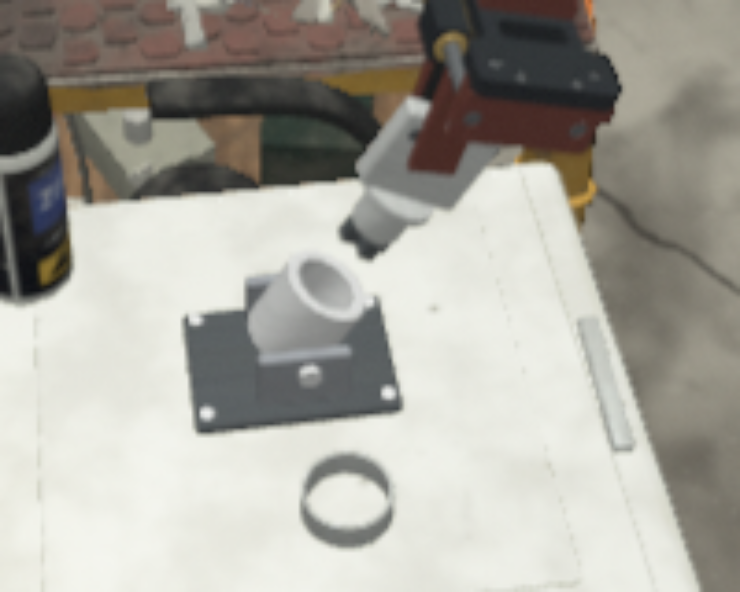

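The key is out and clear: tip at (365,240), rack bore empty at (330,285). Next I'll work out the pose above the socket with the key upright.

```bash
cat >> h.py <<'E'
SOCK=np.array([.4647,-.3153,.058])
_Mg=R.from_rotvec([-1.025,.99,-1.292]).as_matrix(); _pg=np.array([.5236,.082,.0716])
_Rk=toolR(-ZK,-_Mg[:,0]) # cols: x=-tool x->yk ..., y=-zk
def keyR(z,yk):
    z=np.array(z)/np.linalg.norm(z); y=np.array(yk)-z*(z@yk); y/=np.linalg.norm(y); return np.c_[np.cross(y,z),y,z]
RK=_Mg.T@keyR(ZK,-_Mg[:,0])       # key axes in tool
TK=_Mg.T@(GRIP+[0,0,.0002]-_pg)   # key_grip in tool
def tool_for(grip,theta):
    a=np.radians(theta); Rk=np.array([[np.cos(a),-np.sin(a),0],[np.sin(a),np.cos(a),0],[0,0,1]])
    M=Rk@RK.T; return np.array(grip)-M@TK,M
def keynow():
    o=arm.get_obs(); M=R.from_rotvec(o["ee_rot"]).as_matrix(); Rk=M@RK; g=o["tcp_pos"]+M@TK
    print("t",o["time_s"],"grip",g,"tip",g-.066*Rk[:,2],"z",Rk[:,2],"yaw",np.degrees(np.arctan2(Rk[1,0],Rk[0,0])),"q",o["qpos"],"F",o["ft_force"],"T",o["ft_torque"],"w",o["grip_width"])
E
python3 - <<'E'
from h import *
print(RK,TK); keynow()
p,M=tool_for(SOCK+[0,0,.044+.05],65); print(p,M); to(p,M)
for n,im in(("side",arm.get_image("side")),): 
  print(proj("side",[keynow() or [0,0,0]]))
E
```

```text
[[-0.     -1.      0.0014]
 [-0.2561 -0.0014 -0.9667]
 [ 0.9667 -0.0004 -0.2561]] [-0.0002 -0.0207  0.0006]
t 6.175 grip [0.4849 0.0809 0.1528] tip [0.518  0.0823 0.0957] z [-0.5019 -0.0211  0.8646] yaw 2.021481093005858 q [-0.1209  0.1368 -0.2118  2.1977  0.1942  0.5612 -2.0134] F [ 0.3045  0.2598 -0.5908] T [-0.0578  0.5662 -0.0121] w 0.01367997453826351
[ 0.4624 -0.3207  0.1322] [[ 0.9063 -0.107   0.4089]
 [-0.4226 -0.2327  0.8759]
 [ 0.0014 -0.9667 -0.2561]]
cm [40.0375 -1.1223 -4.0349] rot [-0.4721 -1.1099  0.0018]
t 6.225 grip [0.4856 0.0809 0.1521] tip [0.5188 0.0823 0.0951] z [-0.5025 -0.0212  0.8643] yaw 2.0147109587871253 q [-0.1211  0.1387 -0.2113  2.1976  0.1956  0.5588 -2.0146] F [ 0.5684  0.3615 -2.0211] T [ 0.0354  0.5297 -0.0117] w 0.013961611306573411
[[563.3789 290.4381]]
```

Request:
move_arm:
  series:
    - [[1,2,-2,0,-0.05,-0.11,0],[1,6,-4,-0.6,-0.1,-0.23,0],[1,11,-5.5,-1.1,-0.15,-0.36,0],[1,16,-6,-1.6,-0.21,-0.49,0],[1,21,-6,-2.1,-0.27,-0.62,0]]

```text
time_s: 6.85
tcp_pos: [0.4621, -0.1324, 0.1828]
ee_rot: [-1.515, 0.683, -0.762]
ft_force: [0.1, 0.2, -3.3]
grip_width: 0.0137
```

Run:
```python
from h import *
keynow()
p,M=tool_for(SOCK+[0,0,.044+.05],65); to(p,M)
```

```text
t 6.85 grip [ 0.4622 -0.1303  0.2033] tip [ 0.4765 -0.125   0.1391] z [-0.2168 -0.0792  0.973 ] yaw 38.41143264040792 q [ 0.2235  0.1689 -0.1205  1.9807  0.1187  0.9735 -0.8789] F [ 0.1403  0.1998 -3.3346] T [0.1767 0.1279 0.0255] w 0.013668321094219386
cm [ 14.5549   6.5452 -11.2012] rot [-0.2   -0.486 -0.002]
```

Request:
move_arm:
  series:
    - [[1,3,0.5,-2,-0.04,-0.1,0],[1,6,1.5,-4.5,-0.08,-0.2,0],[1,9,3,-7,-0.12,-0.3,0],[1,12,4.5,-9.5,-0.16,-0.4,0],[1,14.6,6,-11.2,-0.2,-0.486,0]]

```text
time_s: 7.48
tcp_pos: [0.4615, -0.3205, 0.1362]
ee_rot: [-1.796, 0.401, -0.307]
ft_force: [0.1, 0.1, -2.7]
grip_width: 0.0137
```

Run:
```python
from h import *
keynow()
p,M=tool_for(SOCK+[0,0,.044+.05],65); to(p,M)
cv2.imwrite("pics/side7.png",cv2.resize(arm.get_image("side")[120:260,250:430,::-1],None,fx=4,fy=4,interpolation=cv2.INTER_CUBIC))
cv2.imwrite("pics/top7.png",cv2.resize(arm.get_image("top")[210:350,350:530,::-1],None,fx=4,fy=4,interpolation=cv2.INTER_CUBIC))
```

```text
t 7.475 grip [ 0.4638 -0.3151  0.156 ] tip [ 0.4636 -0.315   0.09  ] z [ 0.0025 -0.0014  1.    ] yaw 64.86993007585839 q [ 0.3886  0.374  -0.055   1.853   0.3381  0.9709 -0.3012] F [ 0.1091  0.0914 -2.6977] T [ 0.329  -0.1082  0.085 ] w 0.01374844666805025
cm [0.0956 0.3775 0.124 ] rot [-0.0002 -0.0015 -0.0034]
```

View pics/side7.png

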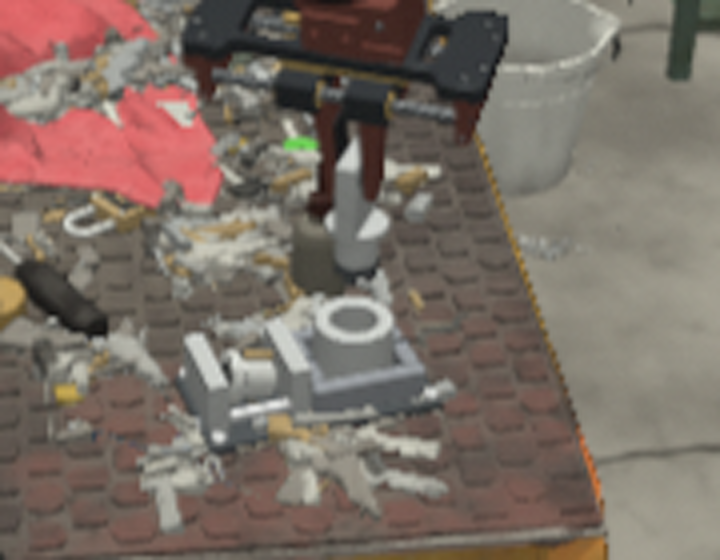

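View pics/top7.png

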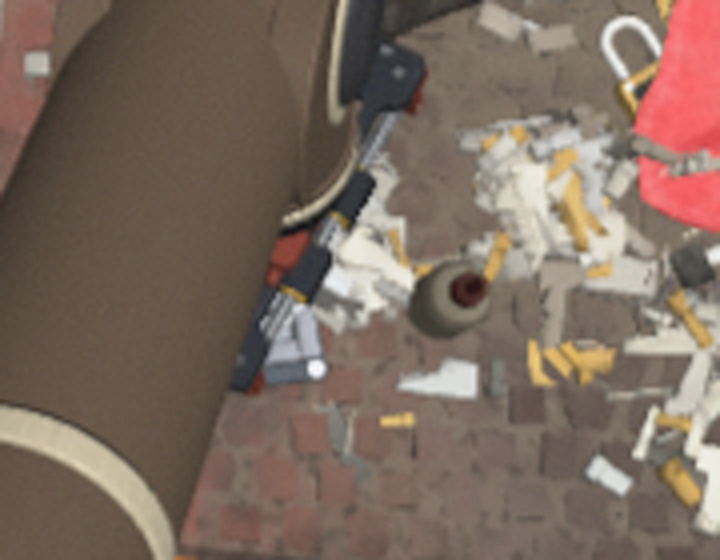

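In the side view the key stands upright over the socket: collar at (357,224), shank end at (356,268), socket rim at (354,320). The arm hides the vice in the top view. I'll compare the predicted pixels with these.

Run:
```python
from h import *
g=np.array([.4638,-.3151,.156])
P=[g-[0,0,.026],g-[0,0,.032+.022],g-[0,0,.066],SOCK,g+[0,0,.026]]
print((proj("side",P)-[250,120]+.5)*4)
im=arm.get_image("side")[165:205,320:360,::-1]
cv2.imwrite("pics/side8.png",cv2.resize(im,None,fx=14,fy=14,interpolation=cv2.INTER_CUBIC))
print((proj("side",P)-[320,165]+.5)*14)
# refine side socket centre
g0=cv2.cvtColor(cv2.imread("pics/side0.png"),cv2.COLOR_BGR2GRAY)
m=np.zeros_like(g0); m[190:212,325:352]=(g0[190:212,325:352]>185)
n,l,st,ce=cv2.connectedComponentsWithStats(m); i=1+st[1:,4].argmax(); print(st[i])
ct=max(cv2.findContours((l==i).astype(np.uint8),cv2.RETR_EXTERNAL,cv2.CHAIN_APPROX_NONE)[0],key=len); e=cv2.fitEllipse(ct); print(e,onz("side",e[0],.058),tri(e[0],(413.21,282.16)))
```

```text
[[357.1731 223.6659]
 [356.1365 261.9308]
 [355.7012 277.9992]
 [353.1311 319.8125]
 [359.1796 149.5956]]
[[ 270.1058  152.8308]
 [ 266.4777  286.7578]
 [ 264.9542  342.9971]
 [ 255.9589  489.3437]
 [ 277.1288 -106.4155]]
[328 195  20  10  76]
((337.844970703125, 199.3560791015625), (9.299164772033691, 19.109426498413086), 94.02542114257812) [[ 0.4645 -0.3157  0.058 ]] (array([ 0.4647, -0.3152,  0.0584]), np.float64(0.0003681802721927838))
```

View pics/side8.png

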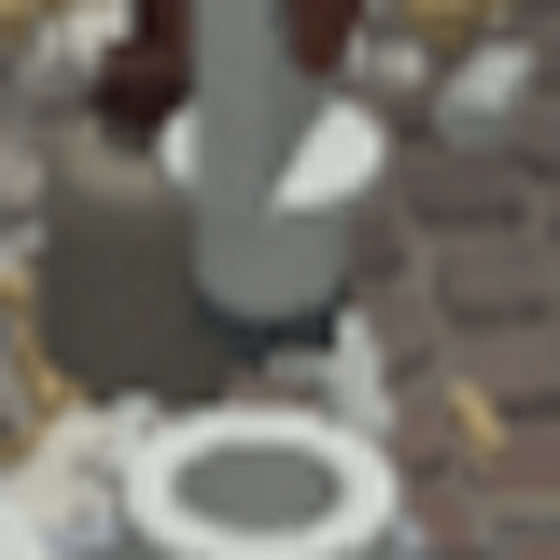

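```bash
sed -i 's/^SOCK=.*/SOCK=np.array([.4650,-.3153,.058])/' h.py
python3 - <<'E'
from h import *
for z in(.06,.048):
    p,M=tool_for(SOCK+[0,0,z],65); to(p,M)
E
```

```text
cm [0.2174 3.6201 0.8923] rot [-0.0016 -0.0048 -0.0054]
cm [0.2205 4.7806 1.1979] rot [-0.0016 -0.0048 -0.0054]
```

Request:
move_arm:
  series:
    - [[1,0.2,0.8,0.3,0,-0.005,-0.005],[1,0.2,1.8,0.5,0,-0.005,-0.005],[1,0.22,2.6,0.65,0,-0.005,-0.005],[1,0.22,3.3,0.8,0,-0.005,-0.005],[1,0.22,3.6,0.9,0,-0.005,-0.005]]

```text
time_s: 8.25
tcp_pos: [0.4633, -0.3198, 0.0991]
ee_rot: [-1.796, 0.394, -0.307]
ft_force: [0.2, 0.2, -3.1]
grip_width: 0.0141
```

Run:
```python
from h import *
keynow()
for z in(.052,.044,.042):
    p,M=tool_for(SOCK+[0,0,z],65); to(p,M)
cv2.imwrite("pics/side9.png",cv2.resize(arm.get_image("side")[165:225,310:370,::-1],None,fx=10,fy=10,interpolation=cv2.INTER_CUBIC))
```

```text
t 8.25 grip [ 0.4655 -0.3144  0.119 ] tip [ 0.4656 -0.3143  0.053 ] z [-0.0014 -0.0011  1.    ] yaw 65.1292896399066 q [ 0.3828  0.4194 -0.0503  1.8867  0.3588  0.8917 -0.3323] F [ 0.1668  0.1663 -3.1074] T [ 0.2784 -0.116   0.0171] w 0.014057318441216786
cm [-0.0147  0.8926  0.1232] rot [-0.0016  0.002   0.0014]
cm [-0.0165  1.6662  0.3268] rot [-0.0016  0.002   0.0014]
cm [-0.017   1.8596  0.3777] rot [-0.0016  0.002   0.0014]
```

View pics/side9.png

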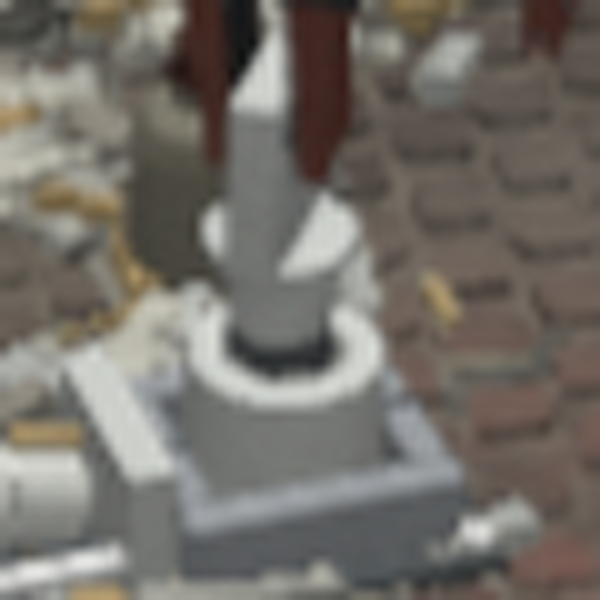

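The cross tip has entered the bore centrally: shank at (283,330), bore centre at (284,350). Descending gently.

Request:
move_arm:
  series:
    - [[1,0,0.4,0,0,0,0],[1,0,0.8,0.1,0,0,0],[1,0,1.1,0.15,0,0,0],[1,0,1.3,0.23,0,0,0],[1,0,1.5,0.28,0,0,0]]

```text
time_s: 8.93
tcp_pos: [0.4625, -0.3197, 0.0841]
ee_rot: [-1.795, 0.395, -0.306]
ft_force: [-1.6, 5.8, 2.3]
grip_width: 0.0139
```

Run:
```python
from h import *
keynow()
p,M=tool_for(SOCK+[0,0,.042],65); to(p,M)
```

```text
t 8.925 grip [ 0.4648 -0.3143  0.104 ] tip [ 0.4648 -0.3142  0.038 ] z [-0.0006 -0.0024  1.    ] yaw 65.13533987072537 q [ 0.3815  0.439  -0.0475  1.899   0.3666  0.8622 -0.344 ] F [-1.6     5.7994  2.264 ] T [ 1.6451  0.706  -0.2902] w 0.0138825242424662
cm [0.0591 0.4032 0.0206] rot [-0.0024  0.0024  0.0002]
```

Request:
move_arm:
  series:
    - [[1,-0.03,0,0.06,0,0,0],[1,-0.03,0,0.07,0,0,0],[1,-0.03,0.1,0.07,0,0,0],[1,-0.03,0.1,0.07,0,0,0],[1,-0.03,0.1,0.07,0,0,0]]

```text
time_s: 9.55
tcp_pos: [0.4625, -0.3197, 0.0831]
ee_rot: [-1.796, 0.395, -0.307]
ft_force: [-2.8, 5.2, 1.2]
grip_width: 0.0138
```

Run:
```python
from h import *
keynow()
```

```text
t 9.55 grip [ 0.4648 -0.3143  0.1029] tip [ 0.4648 -0.3142  0.0369] z [-0.0009 -0.0019  1.    ] yaw 65.1281615648636 q [ 0.3808  0.4402 -0.047   1.9003  0.3677  0.8597 -0.3459] F [-2.7525  5.1662  1.2281] T [ 1.6646  0.7304 -0.2701] w 0.01382524812863213
```

Request:
move_arm:
  series:
    - [[1,-0.09,0,0.07,0,0,0],[1,-0.09,0,0.07,0,0,0],[1,-0.09,0.05,0.08,0,0,0],[1,-0.09,0.1,0.1,0,0,0],[1,-0.09,0.1,0.1,0,0,0]]

```text
time_s: 10.18
tcp_pos: [0.4625, -0.3196, 0.0826]
ee_rot: [-1.797, 0.394, -0.308]
ft_force: [-2.2, 4.8, 3.9]
grip_width: 0.0137
```

Run:
```python
from h import *
keynow()
```

```text
t 10.175 grip [ 0.4647 -0.3141  0.1024] tip [ 0.4649 -0.3141  0.0364] z [-0.0021 -0.0006  1.    ] yaw 65.1218659472486 q [ 0.3796  0.4401 -0.0464  1.9024  0.3695  0.8567 -0.3488] F [-2.1605  4.7879  3.9479] T [ 1.144   0.8081 -0.2894] w 0.013653494092249446
```

Resting lightly on the driver: grip height about 44 mm above the rim, as specified for unseated, with about 6 N of pressure. Next is the turn about the key's axis.

```bash
cat >> h.py <<'E'
def turn(d,down=0.,world=(0,0)):
    for k in (1,2,3,4,5):
        Rr=RK@R.from_euler("z",d*k/5,degrees=True).as_matrix()@RK.T
        s=TK-Rr@TK-RK[:,2]*down*k/5
        print(k,(s*100).round(3),R.from_matrix(Rr).as_rotvec().round(3))
E
python3 - <<'E'
from h import *
turn(-13,.001)
E
```

```text
1 [-0.027  0.019  0.005] [-0.     0.044  0.012]
2 [-0.054  0.039  0.011] [-0.     0.088  0.023]
3 [-0.08   0.057  0.018] [-0.     0.132  0.035]
4 [-0.107  0.076  0.026] [-0.     0.175  0.046]
5 [-0.133  0.094  0.035] [-0.     0.219  0.058]
```

Request:
move_arm:
  series:
    - [[1,-0.03,0.02,0.005,0,0.044,0.012],[1,-0.05,0.04,0.01,0,0.088,0.023],[1,-0.08,0.06,0.02,0,0.132,0.035],[1,-0.11,0.08,0.03,0,0.175,0.046],[1,-0.13,0.1,0.035,0,0.22,0.058]]

```text
time_s: 10.8
tcp_pos: [0.462, -0.3188, 0.0813]
ee_rot: [-1.752, 0.601, -0.469]
ft_force: [-0.1, 1.7, -1.5]
grip_width: 0.0138
```

Run:
```python
from h import *
keynow()
```

```text
t 10.8 grip [ 0.4654 -0.314   0.1011] tip [ 0.4656 -0.314   0.0351] z [-0.0036 -0.0007  1.    ] yaw 51.9733323784354 q [ 0.3537  0.4706 -0.0039  1.8541  0.3121  0.918  -0.5171] F [-0.1313  1.6595 -1.481 ] T [ 0.8836 -0.0562 -0.061 ] w 0.013801714932881374
```

Request:
move_arm:
  series:
    - [[1,0,0.1,0.025,0,0,0],[1,0,0.2,0.05,0,0,0],[1,0,0.3,0.075,0,0,0],[1,0,0.3,0.075,0,0,0],[1,0,0.3,0.075,0,0,0]]

```text
time_s: 11.42
tcp_pos: [0.4612, -0.3191, 0.0778]
ee_rot: [-1.753, 0.6, -0.467]
ft_force: [-0.9, -0.0, -3.4]
grip_width: 0.0137
```

Run:
```python
from h import *
keynow()
turn(-8,.001)
```

```text
t 11.425 grip [ 0.4646 -0.3143  0.0976] tip [ 0.4647 -0.3143  0.0316] z [-0.0022 -0.0008  1.    ] yaw 52.086378240326404 q [ 0.3541  0.4747 -0.0035  1.8576  0.3142  0.9115 -0.5173] F [-0.8601 -0.0459 -3.4469] T [ 0.4412 -0.1173 -0.0212] w 0.013651177878239072
1 [-0.016  0.019  0.005] [-0.     0.027  0.007]
2 [-0.033  0.039  0.01 ] [-0.     0.054  0.014]
3 [-0.05   0.058  0.015] [-0.     0.081  0.021]
4 [-0.066  0.077  0.022] [-0.     0.108  0.029]
5 [-0.082  0.096  0.028] [-0.     0.135  0.036]
```

It has dropped into the slot: the tip is below the driver's face with almost no force on it. Lowering on to the collar.

Request:
move_arm:
  series:
    - [[1,0,0.15,0.04,0,0,0],[1,0,0.3,0.08,0,0,0],[1,0,0.45,0.12,0,0,0],[1,0,0.58,0.155,0,0,0],[1,0,0.65,0.175,0,0,0]]

```text
time_s: 12.05
tcp_pos: [0.4614, -0.319, 0.0712]
ee_rot: [-1.753, 0.6, -0.467]
ft_force: [0.2, 0.6, -2.6]
grip_width: 0.0139
```

Run:
```python
from h import *
keynow()
```

```text
t 12.05 grip [ 0.4648 -0.3142  0.091 ] tip [ 0.4649 -0.3141  0.025 ] z [-0.0024 -0.0009  1.    ] yaw 52.09298641660006 q [ 0.3531  0.4838 -0.0026  1.862   0.3169  0.8983 -0.5224] F [ 0.1723  0.5862 -2.6206] T [ 0.2804 -0.1459 -0.0238] w 0.013895637581798301
```

Request:
move_arm:
  series:
    - [[1,0,0.05,0.013,0,0,0],[1,0,0.1,0.026,0,0,0],[1,0,0.15,0.04,0,0,0],[1,0,0.2,0.05,0,0,0],[1,0,0.2,0.05,0,0,0]]

```text
time_s: 12.68
tcp_pos: [0.4615, -0.3189, 0.0707]
ee_rot: [-1.753, 0.6, -0.467]
ft_force: [-3.5, 3.9, 12.0]
grip_width: 0.014
```

Run:
```python
from h import *
keynow()
im=cv2.imread("pics/top0.png")
x,y,w,h=382,230,52,84
cv2.imwrite("pics/z_vice.png",cv2.resize(im[y:y+h,x:x+w],None,fx=7,fy=7,interpolation=cv2.INTER_CUBIC))
cv2.imwrite("pics/z_vice2.png",cv2.resize(cv2.imread("pics/side0.png")[190:240,288:368],None,fx=10,fy=10,interpolation=cv2.INTER_CUBIC))
```

```text
t 12.675 grip [ 0.4649 -0.3141  0.0905] tip [ 0.4651 -0.3141  0.0245] z [-0.0027 -0.0004  1.    ] yaw 52.08821979714982 q [ 0.3526  0.4844 -0.0025  1.8626  0.3176  0.8969 -0.5237] F [-3.5067  3.9054 12.0396] T [ 0.3976  1.3101 -0.3163] w 0.01395892299428848
```

View pics/z_vice.png

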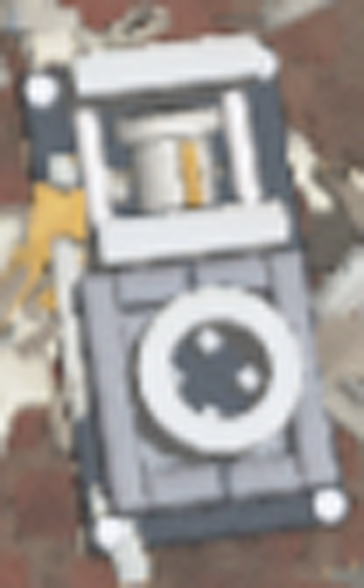

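View pics/z_vice2.png

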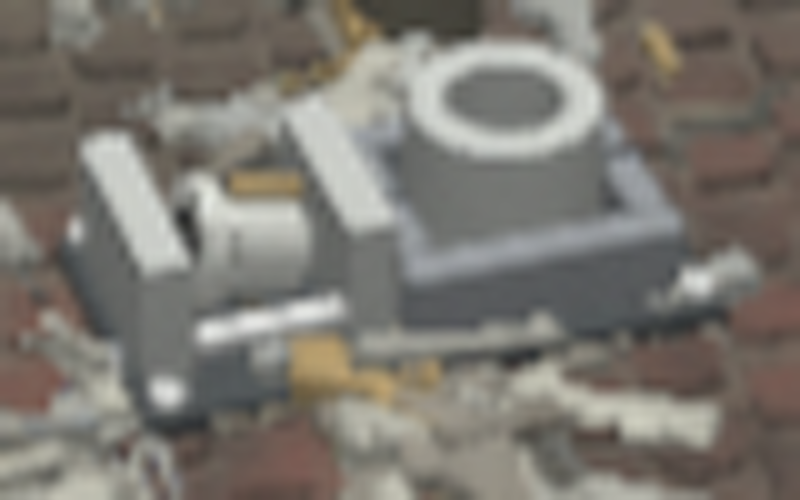

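Run:
```python
from h import *
V=lambda p:unz(p,7,382,230); W=lambda p:unz(p,10,288,190)
A,B,C,D=(onz("top",V(p),.008)[0] for p in((40,90),(110,533),(330,507),(270,65)))
an=lambda d:np.degrees(np.arctan2(d[1],d[0]))
print("AB",an(A-B),np.linalg.norm(A-B),"DC",an(D-C),np.linalg.norm(D-C),"BC",an(B-C)-90,np.linalg.norm(B-C),"AD",an(A-D)-90)
a,b=(tri(W(s),V(t)) for s,t in(((165,392),(40,90)),((695,280),(110,533)))); print(a,b,an(a[0]-b[0]))
S=[onz("side",W(p),.008)[0] for p in((165,392),(695,280))]; print("side",an(S[0]-S[1]),np.linalg.norm(S[0]-S[1]))
# subpixel white bolts in top
im=cv2.imread("pics/top0.png"); g=cv2.cvtColor(im,cv2.COLOR_BGR2GRAY)
# body block edges: bluish block left/right edges at approx z=.03
for P in(((82,290),(115,510)),((300,250),(337,485)),((90,115),(105,225)),((233,100),(255,205))):
    q=onz("top",V(P),.03); print("edge",an(q[0]-q[1]),np.linalg.norm(q[0]-q[1]))
for P in(((75,90),(270,75)),((78,55),(262,38)),((100,262),(290,238)),((100,228),(285,208)),((112,512),(340,483)),((95,545),(345,520))):
    q=onz("top",V(P),.04); print("cross",an(q[0]-q[1])-90,np.linalg.norm(q[0]-q[1]))
keynow()
```

```text
AB 13.157194178374771 0.144978851029655 DC 11.299603277436722 0.14447477581603552 BC 12.364723898812883 0.07076254347411295 AD 11.973532608148957
(array([ 0.5562, -0.2571,  0.015 ]), np.float64(0.00022824729836872415)) (array([ 0.4162, -0.29  ,  0.0153]), np.float64(0.0012450428453450475)) 13.244559183589862
side 13.54134934931251 0.14493024327672427
edge 12.68238839935308 0.07017517188698585
edge 12.500125404696881 0.07516874083220154
edge 11.834301810449626 0.03580520972658951
edge 15.479162994647464 0.03454438036883576
cross 10.140270941649277 0.062230811839562444
cross 11.043568888364533 0.05892961892884934
cross 12.917802132256952 0.060546344581769676
cross 11.893916796722507 0.05888516579874616
cross 12.87695947691546 0.0718113956776766
cross 11.339220897933487 0.0783011635960193
t 12.675 grip [ 0.4649 -0.3141  0.0905] tip [ 0.4651 -0.3141  0.0245] z [-0.0027 -0.0004  1.    ] yaw 52.08821979714982 q [ 0.3526  0.4844 -0.0025  1.8626  0.3176  0.8969 -0.5237] F [-3.5067  3.9054 12.0396] T [ 0.3976  1.3101 -0.3163] w 0.01395892299428848
```

The key is seated: a collar contact force of about 15 N appears at a grip height of about 32 mm above the rim. The vice's long side is at about 12.8° from bolts and edges in both views. I'll ease the pressure and turn by -39° about the key's axis.

Run:
```python
from h import *
turn(-20,-.0008)
```

```text
1 [-0.041 -0.015 -0.004] [-0.     0.067  0.018]
2 [-0.082 -0.032 -0.006] [-0.     0.135  0.036]
3 [-0.123 -0.049 -0.005] [-0.     0.202  0.054]
4 [-0.163 -0.066 -0.001] [-0.     0.27   0.072]
5 [-0.203 -0.085  0.006] [-0.     0.337  0.089]
```

Request:
move_arm:
  series:
    - [[1,-0.04,-0.05,-0.015,0,0.067,0.018],[1,-0.08,-0.06,-0.015,0,0.135,0.036],[1,-0.12,-0.065,-0.01,0,0.202,0.054],[1,-0.16,-0.07,0,0,0.27,0.072],[1,-0.2,-0.085,0.005,0,0.337,0.089]]

```text
time_s: 13.3
tcp_pos: [0.4605, -0.3169, 0.0707]
ee_rot: [-1.65, 0.912, -0.708]
ft_force: [-0.6, 2.9, 4.4]
grip_width: 0.0137
```

Run:
```python
from h import *
keynow(); turn(-19.3,0)
```

```text
t 13.3 grip [ 0.4653 -0.3136  0.0905] tip [ 0.4656 -0.3135  0.0245] z [-0.0036 -0.0013  1.    ] yaw 32.05170179806642 q [ 0.3316  0.5255  0.0591  1.7913  0.2135  0.9858 -0.7593] F [-0.5844  2.937   4.4   ] T [0.5427 0.4232 0.0498] w 0.013659993439360854
1 [-0.04  0.   -0.  ] [-0.     0.065  0.017]
2 [-0.079 -0.001  0.002] [-0.     0.13   0.035]
3 [-0.119 -0.002  0.007] [-0.     0.195  0.052]
4 [-0.158 -0.004  0.015] [-0.     0.26   0.069]
5 [-0.196 -0.007  0.025] [-0.     0.326  0.086]
```

Request:
move_arm:
  series:
    - [[1,-0.04,0,0,0,0.065,0.017],[1,-0.08,0,0,0,0.13,0.035],[1,-0.12,0,0.005,0,0.195,0.052],[1,-0.16,0,0.015,0,0.26,0.069],[1,-0.2,0,0.025,0,0.326,0.086]]

```text
time_s: 13.92
tcp_pos: [0.4599, -0.3158, 0.0707]
ee_rot: [-1.51, 1.205, -0.935]
ft_force: [0.2, 1.1, 4.3]
grip_width: 0.0137
```

Run:
```python
from h import *
keynow()
for n,b in(("side",(150,240,290,400)),("top",(210,340,360,510))):
    im=arm.get_image(n)[b[0]:b[1],b[2]:b[3],::-1]; cv2.imwrite(f"pics/{n}10.png",cv2.resize(im,None,fx=5,fy=5,interpolation=cv2.INTER_CUBIC))
```

```text
t 13.925 grip [ 0.4655 -0.3143  0.0906] tip [ 0.4659 -0.3143  0.0246] z [-0.005  -0.0003  1.    ] yaw 12.732234042717947 q [ 0.327   0.5599  0.1176  1.7338  0.1072  1.0545 -0.9782] F [0.1882 1.1388 4.3285] T [0.1422 0.2168 0.1561] w 0.01366349133901647
```

View pics/side10.png

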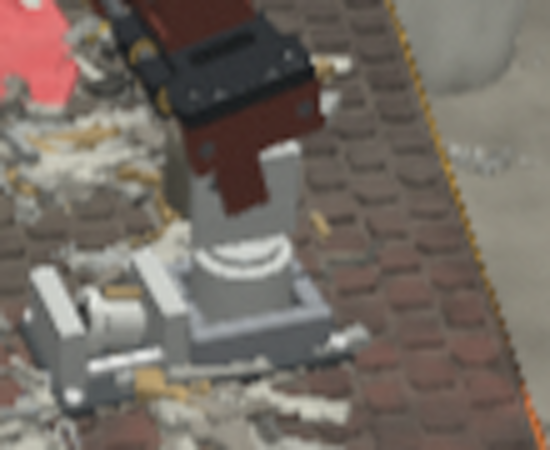

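View pics/top10.png

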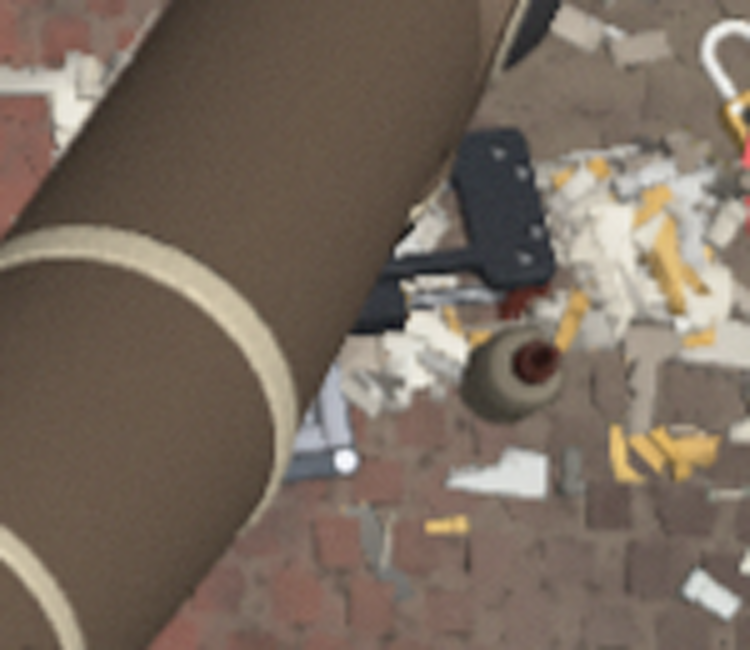

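The collar sits on the rim at (243,262) and the handle is parallel to the vice block. The bottle stands clear at (512,375) in the top crop. I'll release with a partial opening because of the bottle, then back off.

Request:
move_arm:
  series:
    - [[0.6,0,0,0,0,0,0],[0.6,0,0,0,0,0,0],[0.6,0,0,0,0,0,0],[0.6,0,0,0,0,0,0],[0.6,0,0,0,0,0,0]]

```text
time_s: 14.65
tcp_pos: [0.459, -0.3156, 0.0698]
ee_rot: [-1.511, 1.205, -0.932]
ft_force: [-0.6, -0.4, -0.3]
grip_width: 0.0352
```

Run:
```python
from h import *
keynow()
```

```text
t 14.65 grip [ 0.4646 -0.3141  0.0897] tip [ 0.4648 -0.314   0.0237] z [-0.0033 -0.0011  1.    ] yaw 12.802495026269288 q [ 0.3273  0.5608  0.1175  1.7353  0.1075  1.0539 -0.977 ] F [-0.56   -0.3891 -0.2807] T [ 0.0494 -0.0522 -0.0424] w 0.03515271007233243
```

Request:
move_arm:
  series:
    - [[0.6,0,-1.5,0,0,0,0],[0.6,0,-4,0,0,0,0],[0.6,0,-7,0,0,0,0],[0.6,0,-10,0,0,0,0],[0.6,0,-14,0,0,0,0]]

```text
time_s: 15.28
tcp_pos: [0.4935, -0.3073, 0.207]
ee_rot: [-1.511, 1.206, -0.932]
ft_force: [0.5, -0.5, -0.3]
grip_width: 0.0351
```

Request:
move_arm:
  series:
    - [[0.6,-4,-1,0,0,0,0],[0.6,-9,-2,0,0,0,0],[0.6,-15,-3,0,0,0,0],[0.6,-21,-3,0,0,0,0],[0.6,-27,-3,0,0,0,0]]

```text
time_s: 15.9
tcp_pos: [0.4409, -0.0407, 0.2354]
ee_rot: [-1.51, 1.203, -0.934]
ft_force: [0.6, 0.4, -0.0]
grip_width: 0.0355
```

Run:
```python
from h import *
o=arm.get_obs(); print(o["tcp_pos"],o["time_s"],o["qpos"])
for n,b in(("side",(150,240,290,400)),("top",(220,330,370,490))):
    f=arm.get_image(n); cv2.imwrite(f"pics/{n}11_full.png",f[:,:,::-1]); im=f[b[0]:b[1],b[2]:b[3],::-1]; cv2.imwrite(f"pics/{n}11.png",cv2.resize(im,None,fx=5,fy=5,interpolation=cv2.INTER_CUBIC))
```

```text
[ 0.4409 -0.0407  0.2354] 15.9 [-0.0413  0.2376 -0.0167  1.7867  0.0478  1.3674 -1.421 ]
```

View pics/side11.png

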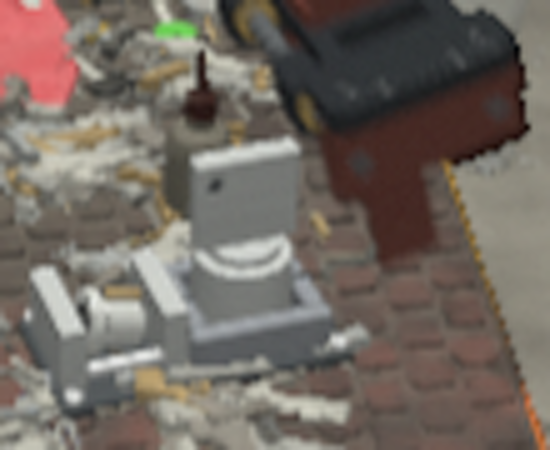

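View pics/top11.png

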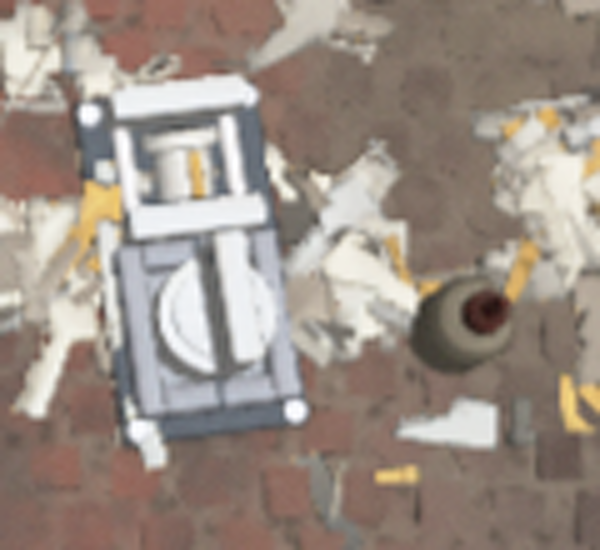

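Run:
```python
from h import *
V=lambda p:unz(p,5,370,220)
an=lambda d:np.degrees(np.arctan2(d[1],d[0]))
g=cv2.cvtColor(cv2.imread("pics/top11_full.png"),cv2.COLOR_BGR2GRAY)
big=cv2.resize(g[220:330,370:490],None,fx=10,fy=10,interpolation=cv2.INTER_CUBIC)
c=big[440:760,400:570]; cv2.imwrite("pics/z_h.png",cv2.resize(c,None,fx=1.8,fy=1.8))
# right edge of dark slot side / left edge of bright top per row: gradient
for name,lo,hi,sg in(("left",400,500,1),("right",460,570,-1)):
    pts=[]
    for r in range(500,690,6):
        d=np.gradient(cv2.GaussianBlur(big,(0,0),3)[r].astype(float))[lo:hi]*sg; pts.append((lo+d.argmax(),r))
    pts=np.array(pts,float); vx,vy,x0,y0=cv2.fitLine(pts.astype(np.float32),cv2.DIST_HUBER,0,.01,.01).ravel()
    q=onz("top",unz([(x0+vx*-80,y0+vy*-80),(x0+vx*80,y0+vy*80)],10,370,220),.116)
    d=q[0]-q[1]; d=d if d[0]>0 else -d; print(name,an(d),pts[:3],pts[-3:])
P=onz("top",V([(215,232),(248,230),(262,357),(235,362)]),.116); print(P,P.mean(0),an(P[0]-P[3]),an(P[1]-P[2]),np.linalg.norm(P[0]-P[3]))
# side check heights: top corners of +y face
S=unz([(192,165),(190,152),(297,140),(298,152)],5,290,150)
for s,t in zip(S,unz([(215,232)],5,370,220).repeat(1,0)): print(tri(s,t))
s0=S[0];print(an(np.diff(onz("side",S[[3,0]],.116),axis=0)[0]))
print(proj("side",[SOCK+[0,0,.058]]),S.mean(0))
```

```text
left 13.377206825484594 [[431. 500.]
 [432. 506.]
 [431. 512.]] [[460. 674.]
 [461. 680.]
 [460. 686.]]
right 19.201800555985262 [[494. 500.]
 [494. 506.]
 [496. 512.]] [[517. 674.]
 [518. 680.]
 [525. 686.]]
[[ 0.4898 -0.3035  0.116 ]
 [ 0.492  -0.3171  0.116 ]
 [ 0.4396 -0.3263  0.116 ]
 [ 0.4365 -0.3154  0.116 ]] [ 0.4645 -0.3156  0.116 ] 12.522267419591186 9.952584359337871 0.05463651366575929
(array([ 0.4906, -0.3036,  0.1177]), np.float64(0.0022837008014921912))
7.112475207741701
[[338.1737 180.2158]] [338.45 180.05]
```

View pics/z_h.png

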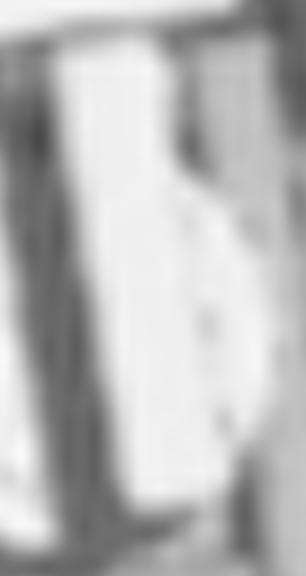

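The last check agrees. The handle's clean left edge measures 13.4° and the tool pose gave 12.8°, against a vice at about 12.8°. The handle's top in the side view is at (338.5,180.1); a key fully home predicts (338.2,180.2). The bottle has not moved. Handing in.

Run:
```python
from h import *
a=cv2.imread("pics/side0.png").astype(int);b=cv2.imread("pics/side11_full.png").astype(int)
print("sleeve region diff",abs(a-b)[360:392,315:352].mean(),"spout",proj("side",[[.471,-.419,.113]]))
print(arm.hand_in())
```

```text
sleeve region diff 2.5022522522522523 spout [[331.0529 160.2526]]
the job is handed in; nothing more can be done
None
```

I drew the wing key from the rack and set it upright in the vice's socket. I turned it under about 6 N until it dropped into the driver's slots, then lowered it onto its collar. With the key seated, I turned it about 39° so its handle lies along the vice, released it and backed off. The robot's clock was at about 16 s when I handed in.

**Last checks**
- **Seating:** the key is fully home. The pressure reached about 15 N at collar contact, and the handle's top in the side view is within 0.3 px of where a fully seated key predicts.
- **Alignment:** the handle lies at 12.8° by the tool pose and 13.4° by its clean left edge in the top view. The vice's long side measures about 12.8°, with single edges spread from about 11° to 13.5°.
- **Disagreements:** the handle's right edge in the top view gave 19°, but the bright collar blurs it and I discounted it. A rough side-view estimate gave 7°, from picked corners too coarse to trust.
- **Bystanders:** the oil bottle looks unmoved and the sleeve's part of the picture is practically unchanged.
- **Joint limits:** on the first approach to the rack, joint 6 read 0.127 against its stated 0.13 limit and joint 7 sat close to its own. I backed off at once and gripped with a smaller tool tilt. I don't know whether that counts as passing a joint range.

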